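Spin-test two rollers by hand and sort them by drag

ROBOT

A 6-joint arm with a two-finger parallel gripper is mounted at the origin on a cart in front of the work surface, level with it; the furniture and walls round the work are solid. World frame = base frame: x ahead of the robot, y to its left, z up, the work surface at z = 0. Lengths are in m, angles in rad, forces in N, time in s.
With the tool pointing down it reaches from about 0.225 to 0.875 m from the base axis. Payload 3.4 kg.
Tool frame: the origin (TCP) lies midway between the tips of the shut fingers; the grasp point (between the pads) lies 19 mm behind it; x points along the fingers, z is the direction in which the jaws open and shut, and the axes are right-handed (so a half turn about x gives the same grasp; the last joint's range is limited). The gripper opens to 85 mm and grips with 20 to 120 N. Pads are 22 mm wide; open, the fingers measure 114 mm over their backs; the gripper's body (76 mm by 85 mm) begins 54 mm behind the grasp point. The pads swing forward as they close: fully open they stand 13 mm farther back than shut.
Start: joints at [-1.245, 0.276, 1.505, -0, 1.361, -0.121], TCP at [0.248, -0.519, 0.231] pointing down, gripper open.
Joint ranges: [-2.89, 2.89], [-0.75, 2.08], [0.22, 2.7], [-1.18, 4.32], [0.11, 2.71], [-2.7, 2.7]. Speed limits (rad/s): [2.57, 2.57, 3.14, 3.14, 3.14, 3.14].

INTERFACE

Orientations are given as a unit quaternion [w, x, y, z].
In Python, from rig import manip, eyes gives the robot as it stands. The module is installed in compiled form; this text tells all that it offers.
- The arm moves only by the shell command python3 -m crank 'ROWS' [FORCE]. ROWS is JSON, a list of rows, each a list of 7 numbers: the shift along the tool's x, y, z in cm, then the turn, a rotation vector about the tool's x, y, z in degrees, then the finger opening in cm, from 0 to 8.54. A call has 1 to 5 rows; each row is the pose to reach, as a shift and turn from the pose commanded when the call began, along the tool's axes at that moment; what a row does not reach only later rows make up. A row lasts 1/8 s, in which the tool goes at most 62.5 mm and 10.7 degrees, less where a joint would pass 70% of its speed; a pose out of reach is approached as far as the arm can. A call with a gripper value outside its range is refused whole. The fingers move at their own pace and stop on an object; FORCE is the grip in N (left out, the last holds). Time passes only in rows, so rows that repeat a pose let the fingers close. It gives the time, the measured TCP pose, the force and the opening at its end, in the units of the state.
- manip.get_state(): the state, without advancing time (a new reading comes with each control period).
- eyes.get_image(name): name is "side" or "top"; returns a dict with "color" (480x640x3 uint8, blue, green, red), "z_map" (480x640 float32, m along the optical axis (not along the pixel's ray), 0 where there is no reading), "vertical_fov" (degrees; the focal length in pixels is half the picture's height over the tangent of half this angle, whatever the lens; pixels are square), "cx", "cy" (the principal point, pixels), "dist" ([k1, k2, p1, p2, k3] as OpenCV has them; the pictures are not rectified), "eye" and "attitude" of the camera in the world. Camera axes: x right, y up, looking along -z (the intrinsics and any distortion apply to the point x, -y, -z); pixel columns grow to the right and rows downward; lengths in m; the calibration is good to about 2 mm. A picture is of the moment at which its call begins.
- manip.sign_off(): hands the job in, once; it reports no verdict.
The state is a dict: "clock": time; "qpos": joint angles; "qd": joint speeds; "effort": joint torques, N m; "position": TCP position; "ee_rot": TCP orientation; "contact_force": force on the tool from outside, world axes, zero at the start; "moment": the same for the moment, N m; "width": finger opening in m.
Only numpy, scipy, OpenCV 4.12 (cv2) and the standard library are available. Lean on these libraries where they do the work, as an engineer would, in place of code of your own. Each camera call takes 0.05 s, during which the arm holds its last target.

TASK

Two rollers stand in the notches of the spin stand; each may run freely or bind, whatever the other does. Stroke each one round with the fingertips, at least a tenth of a turn, pressing only lightly so as not to dent its bearings, and feel whether it drags. Then lift them out and lay each gently in its tray: a free-running roller in the green one, a binding roller in the red one.

Things in the scene. Friction and masses are not known exactly. Their poses are not given: they have to be found in the camera images.
- stand: aluminium spin stand, fixed, 180 mm (its y) by 131 mm; origin under its centre on the table, z up. Rails 10 mm thick, 72 mm tall, inner faces at x = -50.5 and 50.5 mm; notches open at the top at y = -47.5 and 47.5 mm, 11 mm wide, 16 mm deep. Blue cross tie at y = -25 to 25 mm, 30 mm tall; under the rollers it is open
- stand_mid (a point): point half-way between the stand's two roller places, 62 mm above the table: both seated rollers' centres are at this height and their tops 16 mm higher, 6 mm above the rails
- roller_a_mid (a point): centre of one of two alike steel rollers: shell 32 mm diameter, 84 mm long, on an axle 122 mm long that does not turn, its flat ends (8 mm wide, 12 mm tall) standing in the stand's notches; 0.53 kg. x axis = the roller's axis, level. Either place of the stand may hold either roller
- roller_b_mid (a point): centre of one of two alike steel rollers: shell 32 mm diameter, 84 mm long, on an axle 122 mm long that does not turn, its flat ends (8 mm wide, 12 mm tall) standing in the stand's notches; 0.53 kg. x axis = the roller's axis, level. Either place of the stand may hold either roller
- roller_a_shell (a joint): turn of this roller's shell on its axle, rad, 0 at the start (the blue line along the shell then lies uppermost), right-handed about its x axis, unlimited. Free-running: under 0.1 N at the surface turns it, and after a brisk stroke it runs on for a turn or more. Binding: some 1.5 N at the surface all round; it stops at once. Fingers slip over it if pressed under 8 N or moved fast
- roller_b_shell (a joint): turn of this roller's shell on its axle, rad, 0 at the start (the blue line along the shell then lies uppermost), right-handed about its x axis, unlimited. Free-running: under 0.1 N at the surface turns it, and after a brisk stroke it runs on for a turn or more. Binding: some 1.5 N at the surface all round; it stops at once. Fingers slip over it if pressed under 8 N or moved fast
- roller_a_washer (a joint): axial place (m) of the spring washer hidden inside this roller: about -0.000003 it is clear and the roller runs free, about +0.000003 it rubs and the roller binds. Each roller may be either. It cannot be seen, and readings are far too coarse to tell: only the drag tells
- roller_b_washer (a joint): axial place (m) of the spring washer hidden inside this roller: about -0.000003 it is clear and the roller runs free, about +0.000003 it rubs and the roller binds. Each roller may be either. It cannot be seen, and readings are far too coarse to tell: only the drag tells
- ok_tray: loose green open tray for good rollers, 148 mm (its x) by 180 mm (its y), 20 mm tall, walls and floor 3 mm; origin under its centre, z up. Two places for a roller, lying along the tray's x, at y = -38 and 38 mm: each a pair of ribs, 13.5 mm tall, 12.5 mm either side of the place; a roller on them has its centre 25 mm above the table
- reject_tray: loose red open tray for rejected rollers, 148 mm (its x) by 180 mm (its y), 20 mm tall, walls and floor 3 mm; origin under its centre, z up. Two places for a roller, lying along the tray's x, at y = -38 and 38 mm: each a pair of ribs, 13.5 mm tall, 12.5 mm either side of the place; a roller on them has its centre 25 mm above the table
- caliper: steel vernier caliper, 228 mm long, lying at the front left; bystander
- ring_gauge: steel ring gauge, 52 mm across, 15 mm high; bystander
- plug_gauge: plug gauge, 95 mm long, 16 mm thick; bystander
- counter_box: small light grey handheld counter with keys, 105 x 48 x 22 mm; bystander
- screwdriver: blue screwdriver, 131 mm long; bystander
- ball_pen: blue ball pen, 145 mm long, right of the laptop; bystander

How it is judged:
By the outcome, as a careful person would: the job done as asked, in the order asked, and still so for the second after the job is handed in, with the robot touching nothing.
It also fails if it takes over 72 s, if anything falls off the work surface, if the arm or the gripper's body presses on something with over 40 N, if the wrist force passes 120 N, or if a joint passes its speed limit or range.

## Working session

There is one attempt and no reset: what is moved stays moved. The work goes in short steps, Python scripts to look and compute and a shell command to move; the robot and the scene stay as the last step left them, time stands still between calls to the robot, and variables do not carry over. Pictures are saved under pics/ and viewed, and the job is handed in when it is done.

```bash
mkdir -p pics; ls
python3 - <<'E'
from rig import manip, eyes
import cv2,pickle
print(manip.get_state())
d={}
for n in("top","side"):
    im=eyes.get_image(n); d[n]=im
    cv2.imwrite(f"pics/{n}0.png",im["color"])
    print(n,{k:v for k,v in im.items() if k not in("color","z_map")})
pickle.dump(d,open("im0.pkl","wb"))
E
```

```text
pics
{'clock': 0.0, 'qpos': array([-1.24500407e+00,  2.76614098e-01,  1.50618006e+00, -7.34719053e-06,
        1.36070327e+00, -1.21004333e-01]), 'qd': array([-0.00059122, -0.00059637,  0.00095212,  0.00059926,  0.00221607,
       -0.00026938]), 'effort': array([-1.81007584e-05, -4.16775262e+01, -2.45805770e+01, -4.16543098e-04,
        1.11028960e-02, -1.48342275e-05]), 'position': array([ 0.24825776, -0.51803306,  0.23041013]), 'ee_rot': array([ 0.59782352,  0.37722515,  0.59887147, -0.37637904]), 'contact_force': array([-0.01260182,  0.48506291, -0.68547093]), 'moment': array([0.01497328, 0.01885956, 0.02036377]), 'width': 0.08528512407545222}
top {'vertical_fov': 49.57111875343706, 'cx': 318.6132657081552, 'cy': 230.5742346886661, 'dist': array([-0.14551551,  0.        ,  0.        ,  0.        ,  0.        ]), 'eye': array([0.39400192, 0.10900061, 1.18723059]), 'attitude': array([ 0.70834435,  0.04375487, -0.0602601 , -0.70192771])}
side {'vertical_fov': 51.891380041753514, 'cx': 315.29853682282646, 'cy': 241.37854414934642, 'dist': array([-0.12111265,  0.        ,  0.        ,  0.        ,  0.        ]), 'eye': array([ 0.59401135, -0.77800474,  0.77600651]), 'attitude': array([ 0.90359591,  0.42826551,  0.00958495, -0.00334774])}
```

View pics/top0.png

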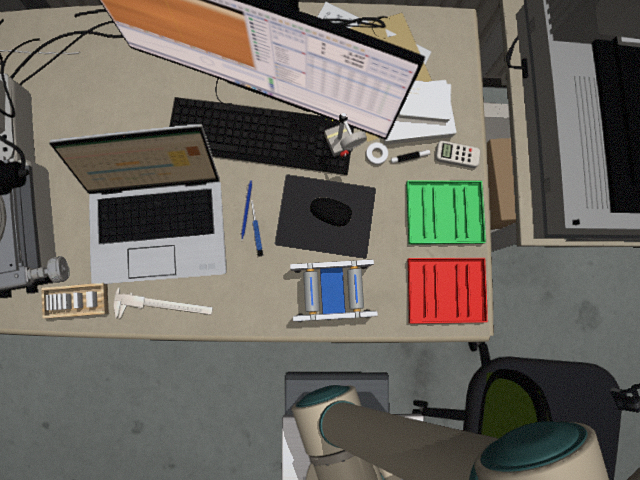

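View pics/side0.png

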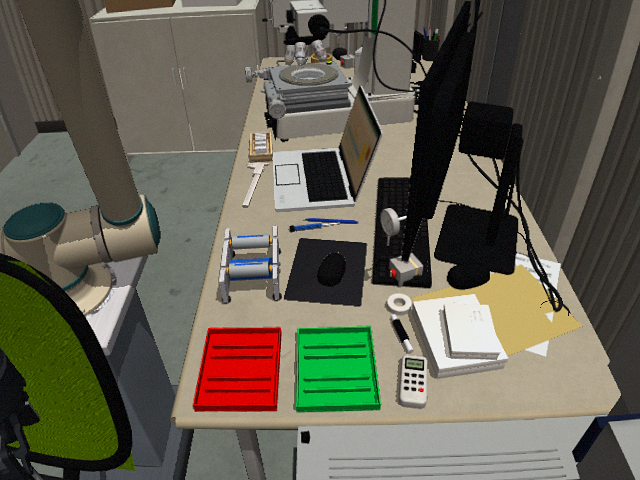

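The top view shows the stand at about (333,290) with its rollers' axes up-down in the picture. The green tray is at (445,212), the red at (447,291). I'll measure these next.

```bash
cat > h.py <<'E'
import numpy as np,cv2,pickle
from scipy.spatial.transform import Rotation as R
def cloud(im):
    h,w=im["z_map"].shape
    f=h/2/np.tan(np.radians(im["vertical_fov"])/2)
    K=np.array([[f,0,im["cx"]],[0,f,im["cy"]],[0,0,1]])
    u,v=np.meshgrid(np.arange(w),np.arange(h))
    p=cv2.undistortPoints(np.stack([u,v],-1).reshape(-1,1,2).astype(float),K,im["dist"]).reshape(h,w,2)
    z=im["z_map"]
    c=np.stack([p[...,0]*z,-p[...,1]*z,-z],-1)
    q=im["attitude"]; return c@R.from_quat([q[1],q[2],q[3],q[0]]).as_matrix().T+im["eye"]
def rect(P):
    (c,s,a)=cv2.minAreaRect(P[:,:2].astype(np.float32)); return np.round(c,4),np.round(s,4),round(a,2)
def masks(im):
    b,g,r=[im["color"][...,i].astype(int) for i in range(3)]
    return dict(green=(g>r+60)&(g>b+60),red=(r>g+80)&(r>b+80),blue=(b>r+60)&(b>g+20))
E
python3 - <<'E'
from h import *
d=pickle.load(open("im0.pkl","rb"))
for n in d:
    im=d[n];P=cloud(im);ok=im["z_map"]>0;m=masks(im)
    tab=ok&(abs(P[...,2])<.01); print(n,"table z",np.median(P[tab][:,2]))
    for k,lo,hi in(("green",.012,.03),("red",.012,.03),("green",-.01,.03),("red",-.01,.03)):
        s=m[k]&ok&(P[...,2]>lo)&(P[...,2]<hi)&(P[...,1]<-.0)&(P[...,0]<.6)
        s=cv2.morphologyEx(s.astype(np.uint8),cv2.MORPH_OPEN,np.ones((2,2)))>0
        print(n,k,lo,s.sum(),rect(P[s]),"zpct",np.percentile(P[s][:,2],[5,50,95]))
    box=ok&(P[...,0]>.15)&(P[...,0]<.42)&(P[...,1]>-.05)&(P[...,1]<.25)
    for nm,lo,hi in(("all",.06,.1),("rollertop",.0745,.09),("tie",.02,.04)):
        s=box&(P[...,2]>lo)&(P[...,2]<hi)
        if nm=="tie": s&=m["blue"]
        print(n,nm,s.sum(),rect(P[s]),"z",np.percentile(P[s][:,2],[5,50,95]))
E
```

```text
top table z 0.0013337470997054623
top green 0.012 90 (array([ 0.5742, -0.2202]), array([0.1873, 0.0484]), 89.32) zpct [-0.00017495  0.00909882  0.0219912 ]
top red 0.012 304 (array([ 0.4331, -0.2188]), array([0.1891, 0.145 ]), 89.92) zpct [9.28375058e-05 8.98206426e-03 2.14218477e-02]
top green -0.01 1550 (array([ 0.5255, -0.0909]), array([0.1096, 0.4658]), 20.1) zpct [0.00029338 0.00433612 0.01947571]
top red -0.01 4492 (array([ 0.4329, -0.1024]), array([0.4224, 0.1469]), 89.67) zpct [4.00449546e-05 4.03242461e-03 1.51450755e-02]
top all 865 (array([0.3932, 0.0472]), array([0.0509, 0.1794]), 0.46) z [0.06665007 0.07322908 0.07961429]
top rollertop 319 (array([0.3959, 0.0492]), array([0.05 , 0.173]), 2.89) z [0.07469769 0.07707775 0.08129042]
top tie 384 (array([0.4008, 0.0495]), array([0.0375, 0.049 ]), 0.65) z [0.02767145 0.03080153 0.03448699]
side table z 0.0012869621522422214
side green 0.012 294 (array([ 0.5766, -0.4517]), array([0.058, 0.653]), 0.87) zpct [0.00250929 0.01326161 0.02120754]
side red 0.012 1105 (array([ 0.467, -0.453]), array([0.1671, 0.6775]), 7.48) zpct [0.00591437 0.01342483 0.02026906]
side green -0.01 2184 (array([ 0.5768, -0.4514]), array([0.0584, 0.6536]), 0.87) zpct [0.00100502 0.00396647 0.01869514]
side red -0.01 6473 (array([ 0.467, -0.453]), array([0.1671, 0.6775]), 7.48) zpct [0.0009047  0.00414122 0.01850699]
side all 759 (array([0.3129, 0.0055]), array([0.2831, 0.1612]), 31.88) z [0.06227501 0.07182414 0.0944311 ]
side rollertop 160 (array([0.2927, 0.0479]), array([0.116 , 0.2543]), 89.83) z [0.07486329 0.07703866 0.08634808]
side tie 57 (array([0.3997, 0.0697]), array([0.0155, 0.04  ]), 83.66) z [0.02769799 0.02996471 0.03236077]
```

Run:
```python
from h import *
d=pickle.load(open("im0.pkl","rb"))
im=d["top"];P=cloud(im)
for u,v in((332,290),(310,290),(353,290),(333,318),(333,265),(445,212),(447,291)): print(u,v,P[v,u].round(4))
for n in d:
    im=d[n];P=cloud(im);ok=im["z_map"]>0;m=masks(im)
    for k in("green","red"):
      mm=m[k]&ok
      nl,l,st,c=cv2.connectedComponentsWithStats(mm.astype(np.uint8)*1)
      # biggest comps inside world ROI
      s=mm&(P[...,2]>-.01)&(P[...,2]<.035)&(P[...,0]>.3)&(P[...,0]<.75)&(P[...,1]<-.05)&(P[...,1]>-.35)
      s=cv2.morphologyEx(s.astype(np.uint8),cv2.MORPH_OPEN,np.ones((3,3)))>0
      w=s&(P[...,2]>.013)
      print(n,k,s.sum(),rect(P[s]),"walls",w.sum(),rect(P[w]))
      print("   pct x",np.percentile(P[s][:,0],[.5,99.5]),"y",np.percentile(P[s][:,1],[.5,99.5]))
    box=ok&(P[...,0]>.33)&(P[...,0]<.53)&(P[...,1]>-.06)&(P[...,1]<.16)
    for nm,lo,hi in(("all",.064,.09),("rollertop",.075,.09),("tie",.02,.04)):
        s=box&(P[...,2]>lo)&(P[...,2]<hi)
        if nm=="tie": s&=m["blue"]
        print(n,nm,s.sum(),rect(P[s]),"z",np.percentile(P[s][:,2],[5,50,95]))
```

```text
332 290 [0.4328 0.0518 0.0288]
310 290 [0.4308 0.101  0.0789]
353 290 [0.4316 0.0091 0.0746]
333 318 [0.3718 0.0514 0.0697]
333 265 [0.4849 0.0521 0.0735]
445 212 [ 0.6164 -0.2139  0.0069]
447 291 [ 0.4323 -0.2146  0.0043]
top green 3762 (array([ 0.6143, -0.211 ]), array([0.1431, 0.1752]), 0.97) walls 359 (array([ 0.6121, -0.2076]), array([0.1376, 0.1686]), 0.44)
   pct x [0.54351476 0.68365448] y [-0.29707489 -0.12430707]
top red 4432 (array([ 0.4344, -0.2122]), array([0.1803, 0.1459]), 89.43) walls 426 (array([ 0.4342, -0.2079]), array([0.1464, 0.1723]), 0.71)
   pct x [0.36173304 0.50442223] y [-0.29947211 -0.12346798]
top all 2045 (array([0.4318, 0.0509]), array([0.1224, 0.1798]), 4.05) z [0.06713063 0.07380509 0.08003743]
top rollertop 783 (array([0.4325, 0.0517]), array([0.1196, 0.1789]), 3.64) z [0.07524697 0.07752631 0.08129572]
top tie 982 (array([0.4321, 0.0515]), array([0.0999, 0.0487]), 3.86) z [0.02750423 0.03082616 0.03465659]
side green 5230 (array([ 0.6153, -0.2138]), array([0.1462, 0.184 ]), 0.95) walls 648 (array([ 0.6143, -0.2146]), array([0.146 , 0.1826]), 0.22)
   pct x [0.54334066 0.68653737] y [-0.30443013 -0.12503045]
side red 6323 (array([ 0.4341, -0.2046]), array([0.1477, 0.2011]), 0.16) walls 968 (array([ 0.4343, -0.2134]), array([0.184 , 0.1475]), 89.95)
   pct x [0.36257775 0.50767976] y [-0.30413737 -0.12322721]
side all 1474 (array([0.4319, 0.0488]), array([0.1226, 0.1803]), 3.56) z [0.06553099 0.0720963  0.07837727]
side rollertop 389 (array([0.4344, 0.0512]), array([0.1123, 0.1274]), 9.12) z [0.07527751 0.0770085  0.07939445]
side tie 147 (array([0.4292, 0.0503]), array([0.0964, 0.0537]), 2.42) z [0.02769429 0.0300625  0.03233345]
```

```bash
cat >> h.py <<'E'
def plan(pos,yaw,st=None,flip=False):
    """tool x down, tool z along world direction yaw (deg from +x). print shift (cm) & rotvec (deg) in tool axes"""
    from rig import manip
    st=st or manip.get_state()
    q=st["ee_rot"];A=R.from_quat([q[1],q[2],q[3],q[0]])
    z=np.array([np.cos(np.radians(yaw)),np.sin(np.radians(yaw)),0]);x=np.array([0,0,-1.])
    B=R.from_matrix(np.stack([x,np.cross(z,x),z],1))
    sh=A.inv().apply(np.array(pos)-st["position"])*100
    rv=np.degrees((A.inv()*B).as_rotvec())
    print("shift",sh.round(2),"turn",rv.round(1),"axes x,y,z",A.as_matrix().T.round(3).tolist())
def rep():
    from rig import manip
    s=manip.get_state();print(round(s["clock"],2),s["position"].round(4),"F",s["contact_force"].round(2),"w",s["width"].round(4),"q",s["qpos"].round(2))
E
python3 - <<'E'
from h import *
d=pickle.load(open("im0.pkl","rb"))
# refine stand/rollers: blue lines on the rollers
for n in d:
    im=d[n];P=cloud(im);ok=im["z_map"]>0;m=masks(im)
    s=m["blue"]&ok&(P[...,2]>.065)&(P[...,2]<.09)&(P[...,0]>.36)&(P[...,0]<.5)
    for a,b in((-.03,.05),(.06,.13)):
        t=s&(P[...,1]>a)&(P[...,1]<b);p=P[t];print(n,t.sum(),np.median(p,0).round(4),np.polyfit(p[:,0],p[:,1],1).round(3))
    for a,b in((-.03,.04),(.065,.13)):
        t=ok&(P[...,2]>.066)&(P[...,2]<.09)&(P[...,0]>.40)&(P[...,0]<.465)&(P[...,1]>a)&(P[...,1]<b);p=P[t];
        # cylinder fit: radius 16
        from scipy.optimize import least_squares
        r=least_squares(lambda v:np.hypot((p[:,1]-v[0]-v[2]*(p[:,0]-.432))*np.cos(v[2]),p[:,2]-v[1])-.016,[(a+b)/2,.062,0],loss="soft_l1",f_scale=.001)
        print(n,"cyl y@.432, z, slope",r.x.round(4),t.sum())
plan([.432,.098,.15],93.7); plan([.432,.098,.15],-86.3)
E
```

```text
top 64 [0.4357 0.0033 0.0791] [ 0.072 -0.028]
top 58 [0.4297 0.0989 0.0791] [0.061 0.072]
top cyl y@.432, z, slope [0.0036 0.0627 0.0588] 426
top cyl y@.432, z, slope [0.0991 0.0628 0.0593] 437
side 56 [0.4369 0.0044 0.0778] [ 0.041 -0.013]
side 48 [0.4292 0.0981 0.0784] [0.057 0.074]
side cyl y@.432, z, slope [0.0035 0.0617 0.0719] 327
side cyl y@.432, z, slope [0.0984 0.0619 0.0648] 282
shift [  8.14  43.19 -47.61] turn [-1.581e+02 -0.000e+00 -1.000e-01] axes x,y,z [[-0.001, 0.002, -1.0], [0.902, 0.432, 0.0], [0.432, -0.902, -0.002]]
shift [  8.14  43.19 -47.61] turn [21.9 -0.1  0. ] axes x,y,z [[-0.001, 0.002, -1.0], [0.902, 0.432, 0.0], [0.432, -0.902, -0.002]]
```

```bash
python3 -m crank '[[0,6,-6.5,4,0,0,0],[1,12,-13,8,0,0,0],[2,18,-19.5,12,0,0,0],[3,24,-26,16,0,0,0],[4,30,-32,21.9,0,0,0]]' 30; python3 -c "
from h import *
rep();plan([.4293,.0938,.10],-86.3)"
```

```text
clock: 0.72
position: [0.3412, -0.2195, 0.2053]
ee_rot: [0.515, 0.485, 0.515, -0.485]
contact_force: [0.3, -0.2, -0.7]
width: -0.0002Traceback (most recent call last):
  File "<string>", line 3, in <module>
    rep();plan([.4293,.0938,.10],-86.3)
    ~~~^^
  File "h.py", line 29, in rep
    s=manip.get_state();print(round(s["clock"],2),s["position"].round(4),"F",s["contact_force"].round(2),"w",s["width"].round(4),"q",s["qpos"].round(2))
                                                                                                             ^^^^^^^^^^^^^^^^
AttributeError: 'float' object has no attribute 'round'
```

```bash
sed -i 's/s\["width"\].round(4)/round(s["width"],4)/' h.py; python3 -c "
from h import *
rep();plan([.4293,.0938,.10],-86.3)"
```

```text
0.72 [ 0.3412 -0.2195  0.2053] F [ 0.35 -0.22 -0.74] w -0.0002 q [-0.74  0.04  1.87  0.    1.23  0.77]
shift [ 10.54  10.68 -30.74] turn [-0.2 -0.  -0. ] axes x,y,z [[0.0, 0.0, -1.0], [0.998, 0.06, 0.0], [0.06, -0.998, -0.0]]
```

```bash
python3 -m crank '[[1,2,-6,0,0,0,0],[3,4.2,-12,0,0,0,0],[5,6.4,-17.7,0,0,0,0],[7,8.5,-23.4,0,0,0,0],[8.5,10.7,-28.8,0,0,0,0]]'; python3 -m crank '[[0.5,0,-1,0,0,0,0],[1,0,-1.5,0,0,0,0],[1,0,-1.5,0,0,0,0]]'; python3 -c "
from h import *
rep();plan([.4293,.0938,.088],-86.3)"
```

```text
clock: 1.35
position: [0.4271, 0.0683, 0.1217]
ee_rot: [0.516, 0.483, 0.516, -0.484]
contact_force: [2.0, -0.0, 0.4]
width: -0.0002
clock: 1.72
position: [0.4256, 0.0805, 0.1122]
ee_rot: [0.516, 0.483, 0.516, -0.484]
contact_force: [0.3, -0.4, 0.2]
width: -0.0003
1.73 [0.4256 0.0805 0.1122] F [ 0.28 -0.44  0.2 ] w -0.0003 q [ 0.03  0.17  1.98 -0.    0.99  1.53]
shift [ 2.42  0.46 -1.31] turn [-0.1  0.   0.1] axes x,y,z [[-0.001, -0.001, -1.0], [0.998, 0.064, -0.001], [0.064, -0.998, 0.001]]
```

```bash
python3 -m crank '[[1.5,0.4,-1.3,0,0,0,0],[2.6,0.4,-1.3,0,0,0,0],[2.6,0.4,-1.3,0,0,0,0]]'; python3 -m crank '[[0.2,0,0,0,0,0,0],[0.4,0,0,0,0,0,0],[0.4,0,0,0,0,0,0]]';python3 -c "
from h import *
rep();plan([.4293,.0938,.078],-86.3)"
```

```text
clock: 2.1
position: [0.4285, 0.0934, 0.0859]
ee_rot: [0.515, 0.483, 0.516, -0.485]
contact_force: [-0.5, 0.5, 0.5]
width: 0.0001
clock: 2.48
position: [0.4294, 0.0945, 0.0825]
ee_rot: [0.516, 0.484, 0.516, -0.484]
contact_force: [0.3, 0.6, -0.1]
width: -0.0002
2.48 [0.4294 0.0945 0.0825] F [ 0.25  0.62 -0.13] w -0.0002 q [ 0.06  0.22  2.01 -0.    0.92  1.56]
shift [ 0.45 -0.01  0.07] turn [-0.  0. -0.] axes x,y,z [[0.0, -0.0, -1.0], [0.998, 0.064, 0.0], [0.064, -0.998, 0.0]]
```

Run:
```python
from rig import eyes
import cv2
im=eyes.get_image("side");c=im["color"][200:320,190:310];cv2.imwrite("pics/s1.png",cv2.resize(c,(600,600),interpolation=cv2.INTER_CUBIC))
```

```text
(no output)
```

View pics/s1.png

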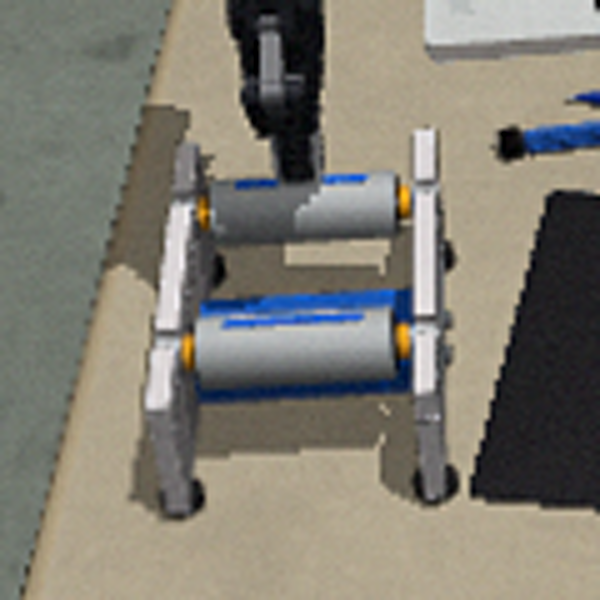

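The side view shows the shut fingertips just above the far roller (crop 300,180), centred along it. I'll go down in small steps.

```bash
python3 -m crank '[[0.1,0,0,0,0,0,0],[0.2,0,0,0,0,0,0]]'; python3 -m crank '[[0.1,0,0,0,0,0,0]]'; python3 -c "
from h import *
rep()"
```

```text
clock: 2.78
position: [0.4294, 0.0947, 0.0804]
ee_rot: [0.516, 0.484, 0.516, -0.484]
contact_force: [-0.7, -0.2, 0.6]
width: 0.0001
clock: 2.9
position: [0.4293, 0.0947, 0.0793]
ee_rot: [0.516, 0.484, 0.516, -0.484]
contact_force: [-0.3, 0.0, -0.2]
width: -0.0002
2.9 [0.4293 0.0947 0.0793] F [-0.3   0.04 -0.24] w -0.0002 q [ 0.06  0.22  2.01 -0.    0.91  1.56]
```

```bash
python3 -m crank '[[0.05,0,0,0,0,0,0],[0.05,0,0,0,0,0,0]]'; python3 -m crank '[[0.05,0,0,0,0,0,0],[0.05,0,0,0,0,0,0]]'
```

```text
clock: 3.15
position: [0.4293, 0.0946, 0.0789]
ee_rot: [0.516, 0.484, 0.516, -0.484]
contact_force: [0.2, 0.1, -0.4]
width: -0.0001
clock: 3.4
position: [0.4293, 0.0946, 0.0784]
ee_rot: [0.516, 0.484, 0.516, -0.484]
contact_force: [-0.2, -0.0, -1.0]
width: -0.0001
```

```bash
python3 -m crank '[[0.05,0,0,0,0,0,0],[0.05,0,0,0,0,0,0]]'
```

```text
clock: 3.65
position: [0.4294, 0.0946, 0.078]
ee_rot: [0.516, 0.484, 0.516, -0.484]
contact_force: [0.6, 0.4, 1.2]
width: -0.0005
```

```bash
python3 -m crank '[[0.03,0,0,0,0,0,0],[0.03,0,0,0,0,0,0]]'
```

```text
clock: 3.9
position: [0.4294, 0.0946, 0.0779]
ee_rot: [0.516, 0.484, 0.516, -0.484]
contact_force: [-0.6, 0.0, 4.6]
width: -0.0001
```

```bash
python3 -m crank '[[0.03,0,0,0,0,0,0],[0.03,0,0,0,0,0,0]]'
```

```text
clock: 4.15
position: [0.4294, 0.0947, 0.0778]
ee_rot: [0.516, 0.484, 0.516, -0.484]
contact_force: [-1.3, 0.3, 7.5]
width: 0.0001
```

```bash
python3 -m crank '[[0.03,0,0,0,0,0,0],[0.03,0,0,0,0,0,0]]'; python3 -m crank '[[0,0,-0.1,0,0,0,0],[0,0,-0.2,0,0,0,0]]'
```

```text
clock: 4.4
position: [0.4294, 0.0947, 0.0778]
ee_rot: [0.516, 0.484, 0.516, -0.483]
contact_force: [-2.0, 0.9, 8.4]
width: 0.0002
clock: 4.65
position: [0.4294, 0.0964, 0.0778]
ee_rot: [0.516, 0.483, 0.516, -0.484]
contact_force: [-1.5, -2.4, 9.3]
width: -0.0002
```

```bash
python3 -m crank '[[0,0,-0.15,0,0,0,0]]';python3 -m crank '[[0,0,-0.15,0,0,0,0]]'
```

```text
clock: 4.78
position: [0.4293, 0.0977, 0.0778]
ee_rot: [0.516, 0.483, 0.516, -0.484]
contact_force: [-3.1, -1.7, 11.0]
width: 0.0
clock: 4.9
position: [0.4292, 0.0992, 0.0779]
ee_rot: [0.517, 0.483, 0.516, -0.484]
contact_force: [-1.5, -2.4, 10.5]
width: 0.0003
```

```bash
python3 -m crank '[[0,0,-0.15,0,0,0,0],[0,0,-0.3,0,0,0,0]]';python3 -m crank '[[0,0,-0.15,0,0,0,0]]'
```

```text
clock: 5.15
position: [0.429, 0.102, 0.0779]
ee_rot: [0.517, 0.483, 0.516, -0.484]
contact_force: [-2.3, -2.5, 9.9]
width: -0.0004
clock: 5.28
position: [0.429, 0.1035, 0.0779]
ee_rot: [0.517, 0.483, 0.515, -0.484]
contact_force: [-2.3, -1.7, 10.0]
width: -0.0006
```

```bash
python3 -m crank '[[0,0,-0.15,0,0,0,0]]';python3 -m crank '[[0,0,-0.15,0,0,0,0]]'
```

```text
clock: 5.4
position: [0.4289, 0.1051, 0.0779]
ee_rot: [0.517, 0.483, 0.516, -0.484]
contact_force: [-1.8, -1.2, 8.6]
width: 0.0
clock: 5.52
position: [0.4288, 0.1068, 0.0777]
ee_rot: [0.516, 0.483, 0.516, -0.484]
contact_force: [-0.8, -2.1, 6.2]
width: -0.0001
```

```bash
python3 -m crank '[[0,0,-0.15,0,0,0,0],[0,0,-0.3,0,0,0,0]]'
```

```text
clock: 5.78
position: [0.4286, 0.11, 0.0771]
ee_rot: [0.516, 0.484, 0.516, -0.483]
contact_force: [0.2, 0.5, -0.6]
width: 0.0003
```

```bash
python3 -m crank '[[-2,0,-1,0,0,0,0],[-4,0,0,0,0,0,0],[-4,0,5,0,0,0,0],[-4,0,10.5,0,0,0,0]]';  cat > look.py <<'E'
from h import *
from rig import eyes
import sys
n=sys.argv[1]
for k,(y0,y1,x0,x1) in (("side",(200,320,190,310)),("top",(240,340,270,390))):
    im=eyes.get_image(k);c=im["color"][y0:y1,x0:x1];cv2.imwrite(f"pics/{n}_{k}.png",cv2.resize(c,None,fx=5,fy=5,interpolation=cv2.INTER_CUBIC))
    P=cloud(im);ok=im["z_map"]>0;m=masks(im)
    s=m["blue"]&ok&(P[...,2]>.05)&(P[...,2]<.085)&(P[...,0]>.37)&(P[...,0]<.49)
    for a,b in((-.03,.03),(.07,.13)):
        p=P[s&(P[...,1]>a)&(P[...,1]<b)]
        if len(p)>5: print(k,len(p),np.median(p,0).round(4),"y-y0 mm",round(np.median(p[:,1]-(.0037 if a<0 else .0988)-.064*(p[:,0]-(.4353 if a<0 else .4293)))*1e3,1))
rep()
E
python3 look.py s2
```

```text
clock: 6.28
position: [0.4355, 0.0048, 0.1171]
ee_rot: [0.517, 0.483, 0.516, -0.483]
contact_force: [0.7, -0.2, -0.5]
width: -0.0002
side 51 [0.4392 0.0045 0.078 ] y-y0 mm 0.4
side 9 [0.4464 0.1083 0.0757] y-y0 mm 8.1
top 54 [0.4297 0.1074 0.0762] y-y0 mm 8.9
6.38 [0.436  0.0012 0.1169] F [ 0.25  0.79 -0.45] w -0.0002 q [-0.16  0.17  1.96 -0.    1.01  1.36]
```

View pics/s2_side.png

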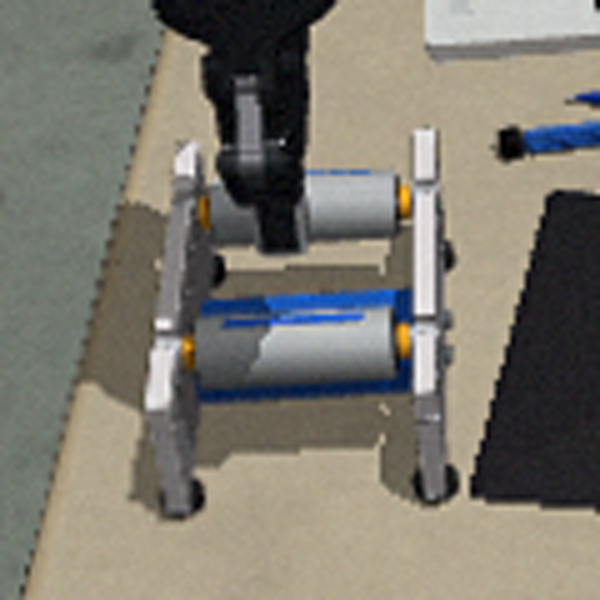

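The far roller's line moved about 8.8 mm (roughly 33°) with a drag of about 2 N, and it stayed put, so that roller looks like binding. I'll stroke it again later to be past 36°. Next is the near roller.

```bash
python3 -m crank '[[2,0,0.3,0,0,0,0],[3.4,0,0.4,0,0,0,0],[3.6,0,0.4,0,0,0,0],[3.6,0,0.4,0,0,0,0]]'; python3 -c "
from h import *
rep();plan([.4350,-.0025,.0785],-86.3)"
```

```text
clock: 6.88
position: [0.4354, 0.0018, 0.081]
ee_rot: [0.516, 0.484, 0.516, -0.483]
contact_force: [0.3, -0.1, 0.1]
width: -0.0003
6.88 [0.4354 0.0018 0.081 ] F [ 0.29 -0.12  0.08] w -0.0003 q [-0.16  0.22  2.02  0.    0.91  1.35]
shift [ 0.25 -0.07  0.43] turn [ 0. -0.  0.] axes x,y,z [[-0.0, 0.0, -1.0], [0.998, 0.065, -0.0], [0.065, -0.998, -0.0]]
```

```bash
python3 -m crank '[[0.1,0,0.4,0,0,0,0],[0.25,0,0.4,0,0,0,0],[0.25,0,0.4,0,0,0,0]]'; python3 -m crank '[[0.05,0,0,0,0,0,0],[0.05,0,0,0,0,0,0]]'
```

```text
clock: 7.25
position: [0.4357, -0.0027, 0.0787]
ee_rot: [0.516, 0.484, 0.516, -0.484]
contact_force: [0.6, 0.6, 0.7]
width: 0.0
clock: 7.5
position: [0.4356, -0.0027, 0.0781]
ee_rot: [0.516, 0.484, 0.516, -0.484]
contact_force: [0.2, -0.7, 0.3]
width: -0.0002
```

```bash
python3 -m crank '[[0.03,0,0,0,0,0,0],[0.03,0,0,0,0,0,0]]'
```

```text
clock: 7.75
position: [0.4357, -0.0027, 0.0779]
ee_rot: [0.516, 0.484, 0.516, -0.484]
contact_force: [0.6, -0.1, 3.2]
width: 0.0
```

```bash
python3 -m crank '[[0.03,0,0,0,0,0,0],[0.03,0,0,0,0,0,0]]'
```

```text
clock: 8.0
position: [0.4357, -0.0027, 0.0779]
ee_rot: [0.516, 0.484, 0.516, -0.484]
contact_force: [-1.3, -0.8, 5.7]
width: 0.0004
```

```bash
python3 -m crank '[[0.04,0,0,0,0,0,0],[0.04,0,0,0,0,0,0]]';python3 -m crank '[[0,0,-0.15,0,0,0,0],[0,0,-0.3,0,0,0,0]]'
```

```text
clock: 8.25
position: [0.4357, -0.0027, 0.0778]
ee_rot: [0.516, 0.484, 0.516, -0.484]
contact_force: [-1.8, -0.2, 8.4]
width: 0.0
clock: 8.5
position: [0.4355, 0.0002, 0.0778]
ee_rot: [0.516, 0.484, 0.516, -0.484]
contact_force: [-3.2, -0.3, 7.7]
width: -0.0001
```

```bash
python3 -m crank '[[0,0,-0.15,0,0,0,0],[0,0,-0.3,0,0,0,0]]'
```

```text
clock: 8.75
position: [0.4354, 0.0032, 0.0778]
ee_rot: [0.516, 0.484, 0.516, -0.484]
contact_force: [-1.2, -0.3, 8.6]
width: 0.0002
```

```bash
python3 -m crank '[[0,0,-0.15,0,0,0,0]]';python3 -m crank '[[0,0,-0.15,0,0,0,0]]'
```

```text
clock: 8.88
position: [0.4353, 0.0047, 0.0778]
ee_rot: [0.516, 0.484, 0.516, -0.484]
contact_force: [-2.1, 0.4, 7.9]
width: -0.0001
clock: 9.0
position: [0.4352, 0.0062, 0.0778]
ee_rot: [0.516, 0.484, 0.516, -0.484]
contact_force: [-2.3, 0.5, 7.4]
width: 0.0001
```

```bash
python3 -m crank '[[0,0,-0.4,0,0,0,0],[-0.1,0,-1.0,0,0,0,0],[-3,0,-3.5,0,0,0,0],[-4,0,-8,0,0,0,0],[-4,0,-8.4,0,0,0,0]]'; python3 look.py s3;python3 look.py s4
```

```text
clock: 9.62
position: [0.4299, 0.0922, 0.1176]
ee_rot: [0.517, 0.483, 0.516, -0.482]
contact_force: [0.0, 0.4, 0.1]
width: 0.0003
side 13 [0.4418 0.1056 0.077 ] y-y0 mm 6.1
9.72 [0.4293 0.0905 0.1167] F [ 0.25 -0.61  0.34] w -0.0003 q [ 0.05  0.17  1.96 -0.    1.01  1.55]
side 11 [0.442  0.1064 0.0769] y-y0 mm 6.8
9.82 [0.4293 0.0896 0.1165] F [-0.28  1.2   0.63] w 0.0003 q [ 0.05  0.18  1.96 -0.    1.01  1.55]
```

View pics/s4_side.png

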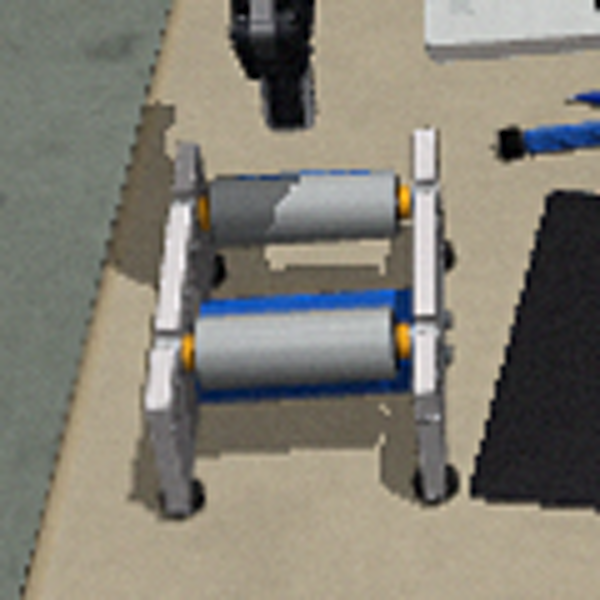

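View pics/s4_top.png

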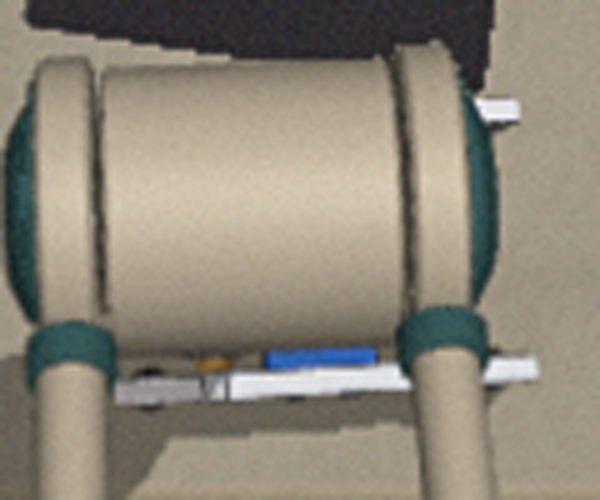

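The near roller dragged about 0 N and its line has run out of view, so it runs free. I'll stroke the far roller again.

```bash
python3 -m crank '[[2,0,-0.4,0,0,0,0],[3.4,0,-0.4,0,0,0,0],[3.7,0,-0.4,0,0,0,0],[3.8,0,-0.4,0,0,0,0]]';python3 -c "
from h import *
rep();plan([.4290,.0933,.0775],-86.3)"; python3 look.py s5
```

```text
clock: 10.32
position: [0.4295, 0.0935, 0.0789]
ee_rot: [0.516, 0.484, 0.516, -0.484]
contact_force: [0.8, -0.3, 0.2]
width: -0.0002
10.32 [0.4295 0.0935 0.0789] F [ 0.81 -0.31  0.21] w -0.0002 q [ 0.06  0.22  2.01 -0.    0.91  1.56]
shift [ 0.14 -0.05  0.02] turn [-0.1  0.   0. ] axes x,y,z [[-0.0, -0.0, -1.0], [0.998, 0.064, -0.0], [0.064, -0.998, 0.0]]
side 9 [0.4465 0.1059 0.0772] y-y0 mm 6.3
10.43 [0.4298 0.0938 0.0793] F [-0.34  0.5   0.36] w 0.0002 q [ 0.06  0.22  2.01 -0.    0.91  1.56]
```

```bash
python3 -m crank '[[0.1,0,0,0,0,0,0],[0.12,0,0,0,0,0,0],[0.12,0,0,0,0,0,0]]'; python3 -m crank '[[0.04,0,0,0,0,0,0],[0.04,0,0,0,0,0,0]]'
```

```text
clock: 10.8
position: [0.4295, 0.0942, 0.078]
ee_rot: [0.516, 0.484, 0.516, -0.483]
contact_force: [0.1, -0.6, 0.4]
width: 0.0002
clock: 11.05
position: [0.4295, 0.0942, 0.0779]
ee_rot: [0.516, 0.484, 0.516, -0.483]
contact_force: [-1.3, -0.2, 5.0]
width: -0.0001
```

```bash
python3 -m crank '[[0.04,0,0,0,0,0,0],[0.04,0,0,0,0,0,0]]'
```

```text
clock: 11.3
position: [0.4296, 0.0942, 0.0778]
ee_rot: [0.516, 0.484, 0.516, -0.483]
contact_force: [-1.9, -0.2, 7.1]
width: 0.0002
```

```bash
python3 -m crank '[[0.04,0,0,0,0,0,0],[0.04,0,-0.15,0,0,0,0],[0.04,0,-0.3,0,0,0,0],[0.04,0,-0.45,0,0,0,0]]';python3 -m crank '[[0,0,-0.15,0,0,0,0],[0,0,-0.3,0,0,0,0]]'
```

```text
clock: 11.8
position: [0.4294, 0.0982, 0.0778]
ee_rot: [0.517, 0.483, 0.516, -0.483]
contact_force: [-2.6, -1.9, 12.4]
width: 0.0001
clock: 12.05
position: [0.4292, 0.1011, 0.0779]
ee_rot: [0.517, 0.483, 0.515, -0.483]
contact_force: [-3.0, -2.5, 12.2]
width: -0.0001
```

```bash
python3 -m crank '[[0,0,-0.15,0,0,0,0],[0,0,-0.3,0,0,0,0]]';python3 -m crank '[[-1.5,0,-0.5,0,0,0,0],[-4,0,0,0,0,0,0],[-5,0,0.4,0,0,0,3],[-5,0,0.4,0,0,0,6]]'; python3 look.py s6
```

```text
clock: 12.3
position: [0.429, 0.1041, 0.0778]
ee_rot: [0.517, 0.483, 0.515, -0.483]
contact_force: [-2.6, -2.1, 12.2]
width: -0.0003
clock: 12.8
position: [0.4293, 0.1004, 0.1269]
ee_rot: [0.516, 0.484, 0.515, -0.483]
contact_force: [-0.2, 0.4, 0.1]
width: 0.0358
12.9 [0.4284 0.1005 0.126 ] F [ 0.48 -0.19 -0.74] w 0.0509 q [0.07 0.17 1.94 0.   1.03 1.58]
```

View pics/s6_side.png

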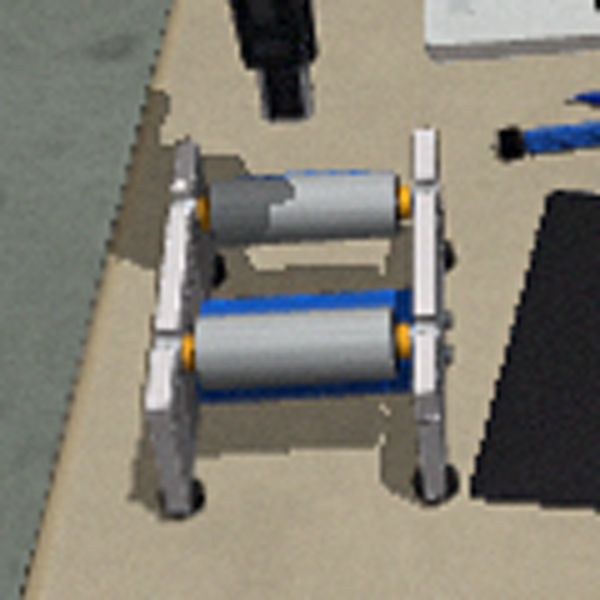

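```bash
python3 -m crank '[[0,0,6,0,0,0,6],[0,0,9.7,0,0,0,6],[0,0,9.7,0,0,0,6]]'; python3 look.py s7;python3 -c "
from h import *
plan([.4353,.0037,.1],-86.3)"
```

```text
clock: 13.28
position: [0.435, 0.0022, 0.1257]
ee_rot: [0.515, 0.484, 0.515, -0.485]
contact_force: [0.2, -0.8, -0.9]
width: 0.0602
top 39 [0.4266 0.1116 0.0732] y-y0 mm 12.2
13.38 [0.4346 0.004  0.1259] F [ 0.25  0.19 -0.22] w 0.06 q [-0.15  0.16  1.95  0.    1.03  1.36]
shift [2.58 0.07 0.04] turn [-0.1 -0.1  0.1] axes x,y,z [[-0.002, 0.001, -1.0], [0.998, 0.063, -0.002], [0.063, -0.998, -0.001]]
```

View pics/s7_top.png

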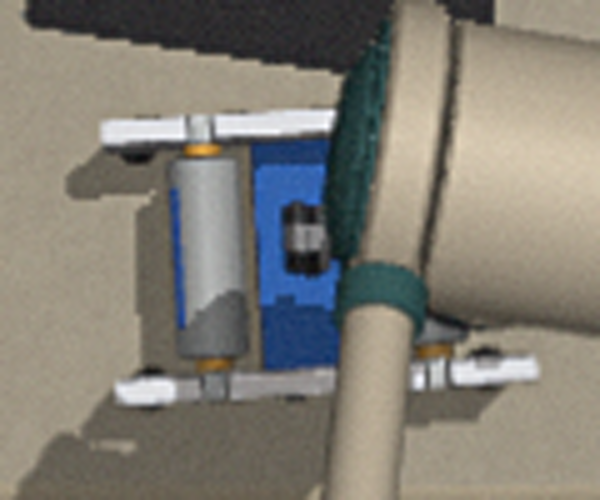

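View pics/s7_side.png

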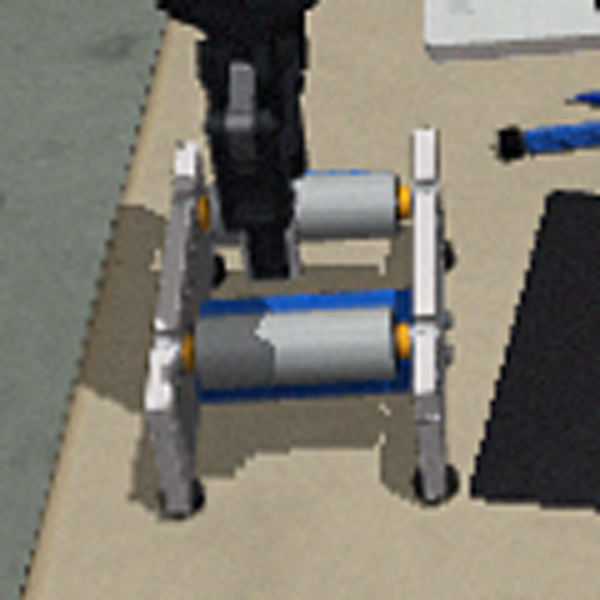

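The far roller's line is now near its left edge (crop 178,260). It has turned past 50°, with about 2 N of drag, so it binds. Now I'll grip the near, free roller for the green tray.

```bash
python3 -m crank '[[2.5,0.1,0,0,0,0,6],[5,0.1,0,0,0,0,6],[7,0.1,0,0,0,0,6],[8.1,0.1,0,0,0,0,6],[8.1,0.1,0,0,0,0,6]]'; python3 -c "
from h import *
plan([.4353,.0037,.045],-86.3)"
```

```text
clock: 14.0
position: [0.4355, 0.0046, 0.045]
ee_rot: [0.516, 0.483, 0.517, -0.484]
contact_force: [-0.0, 0.2, 1.0]
width: 0.0597
shift [-0.   -0.03  0.09] turn [ 0.1 -0.   0.1] axes x,y,z [[-0.002, 0.0, -1.0], [0.998, 0.066, -0.002], [0.066, -0.998, -0.001]]
```

```bash
python3 -m crank '[[0,0,0.1,0,0,0,4],[0,0,0.1,0,0,0,3.6]]' 30;  python3 -m crank '[[0,0,0,0,0,0,3.2],[0,0,0,0,0,0,2.8],[0,0,0,0,0,0,2.5],[0,0,0,0,0,0,2.5]]'
```

```text
clock: 14.25
position: [0.437, 0.0028, 0.0463]
ee_rot: [0.516, 0.484, 0.515, -0.483]
contact_force: [-0.2, 0.1, 1.2]
width: 0.0362
clock: 14.75
position: [0.4369, 0.0025, 0.0463]
ee_rot: [0.517, 0.484, 0.515, -0.483]
contact_force: [-0.3, -0.8, 5.8]
width: 0.0308
```

```bash
python3 -m crank '[[-0.3,0,0,0,0,0,2.5],[-1,0,0,0,0,0,2.5],[-2,0,0,0,0,0,2.5]]';  python3 -m crank '[[-2,0,0,0,0,0,2.5],[-4,0,0,0,0,0,2.5],[-5,0,0,0,0,0,2.5]]';python3 -c "
from h import *
rep();plan([.6143,-.1745,.10],-89.5);plan([.6143,-.2505,.10],-89.5)"; python3 look.py s8
```

```text
clock: 15.12
position: [0.4353, 0.0032, 0.0655]
ee_rot: [0.515, 0.483, 0.517, -0.484]
contact_force: [0.3, -0.6, -4.9]
width: 0.031
clock: 15.5
position: [0.4366, 0.003, 0.1169]
ee_rot: [0.516, 0.484, 0.515, -0.483]
contact_force: [-0.9, 0.4, -5.0]
width: 0.0311
15.5 [0.4366 0.003  0.1169] F [-0.86  0.43 -5.05] w 0.0311 q [-0.15  0.17  1.96  0.    1.01  1.35]
shift [ 1.72 16.58 18.86] turn [ 3.2  0.  -0.1] axes x,y,z [[0.002, -0.0, -1.0], [0.998, 0.065, 0.002], [0.065, -0.998, 0.0]]
shift [ 1.72 16.09 26.44] turn [ 3.2  0.  -0.1] axes x,y,z [[0.002, -0.0, -1.0], [0.998, 0.065, 0.002], [0.065, -0.998, 0.0]]
top 41 [0.4246 0.1116 0.0728] y-y0 mm 12.3
15.6 [0.4369 0.0029 0.1167] F [ 0.71  0.46 -4.67] w 0.0309 q [-0.15  0.17  1.96  0.    1.    1.35]
```

View pics/s8_side.png

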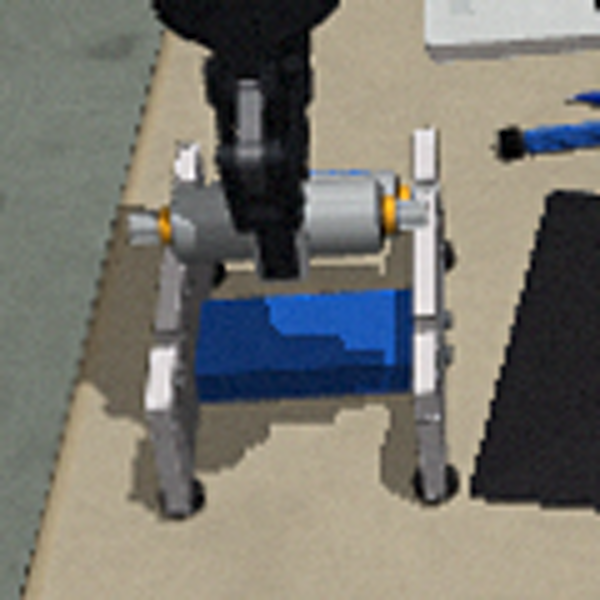

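The roller is lifted and level. I'll carry it to the green tray's left place.

```bash
python3 -m crank '[[0,3.3,3.7,0,0,0,2.5],[0,6.8,7.6,1,0,0,2.5],[0,10.3,11.4,2,0,0,2.5],[0.5,13.8,15.4,3.2,0,0,2.5],[1.5,16.6,18.9,3.2,0,0,2.5]]';  python3 -m crank '[[0,0,0,0,0,0,2.5],[0,0,0,0,0,0,2.5]]';python3 -c "
from h import *
rep();plan([.6143,-.1745,.010],-89.5)"
python3 - <<'E'
from h import *
from rig import eyes
im=eyes.get_image("side");cv2.imwrite("pics/s9.png",cv2.resize(im["color"][300:420,180:400],None,fx=3.6,fy=3.6))
E
```

```text
clock: 16.23
position: [0.6154, -0.1765, 0.0994]
ee_rot: [0.502, 0.498, 0.502, -0.498]
contact_force: [0.1, -0.2, -4.9]
width: 0.0309
clock: 16.48
position: [0.6126, -0.1743, 0.0989]
ee_rot: [0.501, 0.497, 0.504, -0.498]
contact_force: [0.0, -0.2, -5.2]
width: 0.0309
16.48 [ 0.6126 -0.1743  0.0989] F [ 0.   -0.17 -5.16] w 0.0309 q [-0.39  0.46  1.56  0.    1.13  1.18]
shift [8.89 0.2  0.04] turn [-0.  -0.1  0.2] axes x,y,z [[-0.004, 0.002, -1.0], [1.0, 0.008, -0.004], [0.008, -1.0, -0.002]]
```

View pics/s9.png

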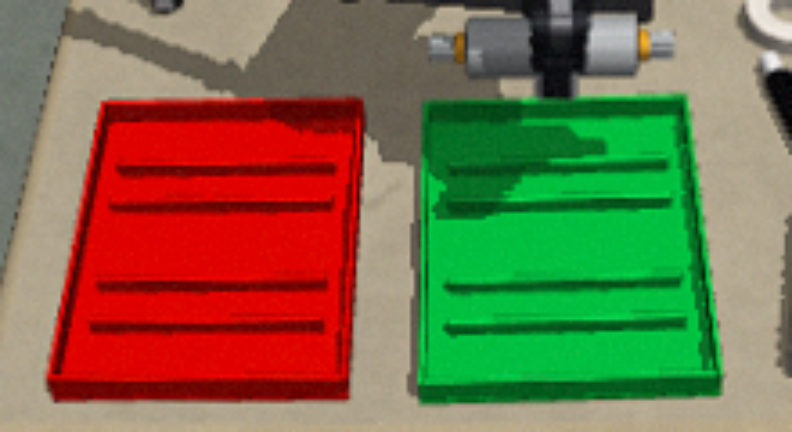

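Run:
```python
from h import *
d=pickle.load(open("im0.pkl","rb"))
for n in d:
    im=d[n];P=cloud(im);ok=im["z_map"]>0;m=masks(im)
    for k,cx in(("green",.6143),("red",.4343)):
        s=m[k]&ok&(P[...,2]>.0095)&(P[...,2]<.018)&(abs(P[...,0]-cx)<.055)
        for off in(50.5,25.5,-25.5,-50.5):
            t=s&(abs(P[...,1]+.2125-off/1e3)<.008); p=P[t]
            if len(p)>4: print(n,k,off,len(p),"implied tray y",(np.median(p[:,1])-off/1e3).round(4))
        # outer edges
        s=m[k]&ok&(P[...,2]>.014)&(P[...,2]<.024)&(abs(P[...,0]-cx)<.07)&(abs(P[...,1]+.2125)<.1)
        y=P[s][:,1]; print(n,k,"wall mid y's",np.median(y[y>-.14]).round(4),np.median(y[y<-.285]).round(4), "x",np.median(P[s][:,0][P[s][:,0]<cx-.06]).round(4),np.median(P[s][:,0][P[s][:,0]>cx+.06]).round(4))
```

```text
top green 50.5 63 implied tray y -0.2131
top green 25.5 60 implied tray y -0.2133
top green -25.5 78 implied tray y -0.2142
top green -50.5 63 implied tray y -0.213
top green wall mid y's -0.1254 -0.3023 x 0.5446 0.6785
top red 50.5 70 implied tray y -0.2123
top red 25.5 91 implied tray y -0.2125
top red -25.5 75 implied tray y -0.2116
top red -50.5 86 implied tray y -0.2128
top red wall mid y's -0.1244 -0.301 x 0.369 0.4996
side green 50.5 151 implied tray y -0.2144
side green 25.5 141 implied tray y -0.2145
side green -25.5 123 implied tray y -0.2147
side green -50.5 173 implied tray y -0.2146
side green wall mid y's -0.1263 -0.303 x 0.5452 0.6787
side red 50.5 148 implied tray y -0.2141
side red 25.5 157 implied tray y -0.2141
side red -25.5 178 implied tray y -0.2135
side red -50.5 172 implied tray y -0.2141
side red wall mid y's -0.1251 -0.3023 x 0.3693 0.4993
```

```bash
python3 -m crank '[[2.5,0.1,0.15,0,0,0,2.5],[5,0.1,0.15,0,0,0,2.5],[6.5,0.1,0.15,0,0,0,2.5],[7.5,0.1,0.15,0,0,0,2.5],[7.9,0.1,0.15,0,0,0,2.5]]';  python3 -m crank '[[0.2,0,0,0,0,0,2.5],[0.4,0,0,0,0,0,2.5]]';python3 -c "
from h import *
rep();plan([.6143,-.176,.009],-89.5)"
```

```text
clock: 17.15
position: [0.6151, -0.1762, 0.0215]
ee_rot: [0.502, 0.498, 0.502, -0.498]
contact_force: [-0.4, -1.5, -5.2]
width: 0.0309
clock: 17.4
position: [0.6157, -0.1767, 0.0183]
ee_rot: [0.503, 0.498, 0.502, -0.498]
contact_force: [-0.4, 0.1, -5.5]
width: 0.0311
17.4 [ 0.6157 -0.1767  0.0183] F [-0.41  0.09 -5.51] w 0.0311 q [-0.39  0.55  1.64 -0.    0.95  1.17]
shift [ 0.93 -0.14 -0.08] turn [-0.   0.  -0.1] axes x,y,z [[0.001, -0.001, -1.0], [1.0, 0.009, 0.001], [0.009, -1.0, 0.001]]
```

```bash
python3 -m crank '[[0.2,0,0,0,0,0,2.5],[0.4,0,-0.05,0,0,0,2.5],[0.6,0,-0.05,0,0,0,2.5],[0.6,0,-0.05,0,0,0,2.5]]';  python3 -m crank '[[0.1,0,0,0,0,0,2.5],[0.1,0,0,0,0,0,2.5]]'
```

```text
clock: 17.9
position: [0.6151, -0.176, 0.0114]
ee_rot: [0.502, 0.498, 0.502, -0.498]
contact_force: [0.5, -1.0, -5.1]
width: 0.0312
clock: 18.15
position: [0.6153, -0.1761, 0.0108]
ee_rot: [0.502, 0.498, 0.502, -0.498]
contact_force: [-0.1, -0.8, -4.5]
width: 0.031
```

```bash
python3 -m crank '[[0.1,0,0,0,0,0,2.5],[0.1,0,0,0,0,0,2.5]]'
```

```text
clock: 18.4
position: [0.6155, -0.1765, 0.0103]
ee_rot: [0.503, 0.498, 0.502, -0.498]
contact_force: [-0.7, -1.9, -0.1]
width: 0.0311
```

```bash
python3 -m crank '[[0,0,0.05,0,0,0,2.5],[0.03,0,0.05,0,0,0,2.5]]'
```

```text
clock: 18.65
position: [0.6156, -0.1769, 0.0099]
ee_rot: [0.503, 0.498, 0.502, -0.498]
contact_force: [-0.5, -1.4, 2.5]
width: 0.0311
```

Seated: the ribs now carry the roller's weight. I'll open and withdraw.

```bash
python3 -m crank '[[0,0,0,0,0,0,3.4],[0,0,0,0,0,0,3.8],[0,0,0,0,0,0,4.5],[0,0,0,0,0,0,5],[0,0,0,0,0,0,5]]'; python3 -m crank '[[-1,0,0,0,0,0,5],[-3,0,0,0,0,0,5],[-7,0,0,0,0,0,5],[-11,0,0,0,0,0,5]]'; python3 -c "
from h import *
rep();plan([.4293,.0988,.12],-86.3)"
python3 - <<'E'
from h import *
from rig import eyes
im=eyes.get_image("side");cv2.imwrite("pics/s10.png",cv2.resize(im["color"][300:420,180:400],None,fx=3.6,fy=3.6))
E
```

```text
clock: 19.27
position: [0.6152, -0.1765, 0.0093]
ee_rot: [0.502, 0.498, 0.502, -0.498]
contact_force: [-0.8, 0.6, 0.2]
width: 0.0502
clock: 19.77
position: [0.6151, -0.1765, 0.121]
ee_rot: [0.502, 0.498, 0.502, -0.498]
contact_force: [0.3, -0.7, -0.5]
width: 0.0506
19.77 [ 0.6151 -0.1765  0.121 ] F [ 0.27 -0.7  -0.48] w 0.0506 q [-0.39  0.45  1.52 -0.    1.17  1.17]
shift [  0.09 -18.34 -27.69] turn [-3.2  0.  -0. ] axes x,y,z [[0.0, -0.0, -1.0], [1.0, 0.009, 0.0], [0.009, -1.0, 0.0]]
```

View pics/s10.png

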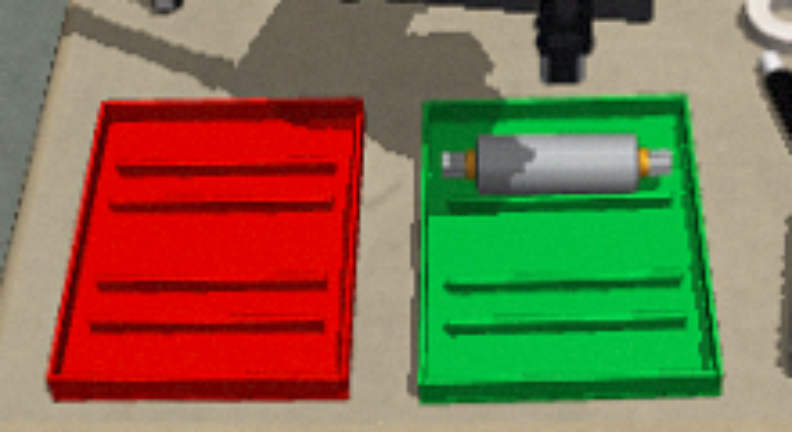

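The roller lies on its ribs in the green tray (crop 557,163). Now for the far roller.

```bash
python3 -m crank '[[0,-3.4,-5.2,-0.6,0,0,6],[0,-6.8,-10.4,-1.2,0,0,6],[0,-10.2,-15.6,-1.8,0,0,6],[0,-13.6,-20.8,-2.4,0,0,6],[0,-17,-26,-3.2,0,0,6]]';python3 -m crank '[[0,-1.3,-1.7,0,0,0,6],[0,-1.3,-1.7,0,0,0,6]]'; python3 -c "
from h import *
rep();plan([.4293,.0988,.045],-86.3)"
```

```text
clock: 20.45
position: [0.442, 0.0835, 0.1201]
ee_rot: [0.516, 0.484, 0.515, -0.483]
contact_force: [1.5, 0.4, -0.2]
width: 0.0596
clock: 20.7
position: [0.4278, 0.0992, 0.12]
ee_rot: [0.517, 0.483, 0.516, -0.483]
contact_force: [0.4, -0.8, -0.9]
width: 0.0598
20.7 [0.4278 0.0992 0.12  ] F [ 0.39 -0.75 -0.89] w 0.0598 q [ 0.07  0.17  1.95 -0.    1.02  1.57]
shift [7.5  0.14 0.04] turn [ 0.2  0.  -0.1] axes x,y,z [[0.001, -0.0, -1.0], [0.998, 0.067, 0.001], [0.067, -0.998, 0.0]]
```

```bash
python3 -m crank '[[2.5,0.1,0,0,0,0,6],[5,0.1,0,0,0,0,6],[7,0.1,0,0,0,0,6],[7.5,0.1,0,0,0,0,6],[7.5,0.1,0,0,0,0,6]]'; python3 -c "
from h import *
plan([.4293,.0988,.045],-86.3)"
```

```text
clock: 21.32
position: [0.4307, 0.0977, 0.0445]
ee_rot: [0.516, 0.484, 0.515, -0.484]
contact_force: [1.0, 0.4, 0.8]
width: 0.06
shift [-0.05 -0.14 -0.12] turn [-0.  0. -0.] axes x,y,z [[0.001, -0.0, -1.0], [0.998, 0.064, 0.001], [0.064, -0.998, 0.0]]
```

```bash
python3 -m crank '[[-0.1,0,-0.1,0,0,0,4],[-0.1,0,-0.1,0,0,0,3.6]]' 30;  python3 -m crank '[[0,0,0,0,0,0,3.2],[0,0,0,0,0,0,2.8],[0,0,0,0,0,0,2.5],[0,0,0,0,0,0,2.5]]'
```

```text
clock: 21.58
position: [0.4306, 0.0992, 0.0461]
ee_rot: [0.517, 0.484, 0.515, -0.483]
contact_force: [-0.1, -0.7, -0.3]
width: 0.0358
clock: 22.08
position: [0.4306, 0.0986, 0.046]
ee_rot: [0.517, 0.484, 0.515, -0.483]
contact_force: [-0.2, -4.7, 5.7]
width: 0.0312
```

```bash
python3 -m crank '[[-0.3,0,0,0,0,0,2.5],[-1,0,0,0,0,0,2.5],[-2,0,0,0,0,0,2.5],[-4,0,0,0,0,0,2.5],[-7,0,0,0,0,0,2.5]]';python3 -c "
from h import *
rep();plan([.4343,-.1752,.1],-89.5)"; python3 look.py s11
```

```text
clock: 22.7
position: [0.4274, 0.1, 0.1147]
ee_rot: [0.514, 0.483, 0.517, -0.485]
contact_force: [0.6, -0.2, -4.4]
width: 0.0309
22.7 [0.4274 0.1    0.1147] F [ 0.61 -0.17 -4.42] w 0.0309 q [0.07 0.18 1.96 0.   1.01 1.58]
shift [ 1.42 -1.05 27.51] turn [ 3.1 -0.1  0.3] axes x,y,z [[-0.006, 0.002, -1.0], [0.998, 0.064, -0.005], [0.064, -0.998, -0.002]]
22.8 [0.4312 0.1002 0.1174] F [ 0.78 -0.22 -4.88] w 0.0313 q [0.07 0.18 1.95 0.   1.01 1.58]
```

View pics/s11_side.png

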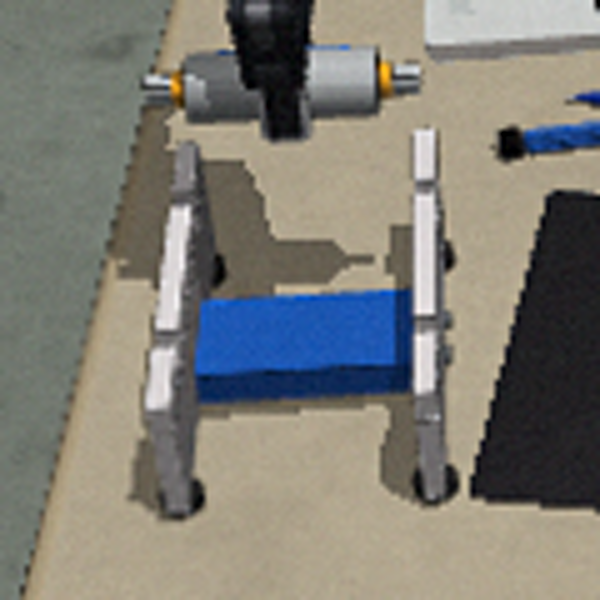

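The second roller is lifted level. I'll carry it to the red tray's left place.

```bash
python3 -m crank '[[0,-0.2,5,0,0,0,2.5],[0,-0.4,10.5,1,0,0,2.5],[0,-0.7,16,2,0,0,2.5],[0.5,-0.9,21.5,3,0,0,2.5],[1.5,-1.2,27,3.2,0,0,2.5]]';  python3 -m crank '[[0,0,0.3,0,0,0,2.5],[0,0,0.3,0,0,0,2.5],[0,0,0.3,0,0,0,2.5]]';python3 -c "
from h import *
rep();plan([.4343,-.1755,.010],-89.5)"
```

```text
clock: 23.42
position: [0.4346, -0.1718, 0.0992]
ee_rot: [0.501, 0.498, 0.502, -0.498]
contact_force: [1.7, -0.3, -4.6]
width: 0.0311
clock: 23.8
position: [0.4346, -0.1722, 0.0998]
ee_rot: [0.502, 0.498, 0.503, -0.497]
contact_force: [-1.4, 0.4, -5.2]
width: 0.0308
23.8 [ 0.4346 -0.1722  0.0998] F [-1.41  0.35 -5.24] w 0.0308 q [-0.53  0.24  1.93  0.    0.98  1.03]
shift [ 8.98 -0.02  0.34] turn [ 0.1 -0.1  0.1] axes x,y,z [[-0.001, 0.002, -1.0], [1.0, 0.01, -0.001], [0.01, -1.0, -0.002]]
```

```bash
python3 -m crank '[[2.5,0,0.3,0,0,0,2.5],[5,0,0.3,0,0,0,2.5],[6.5,0,0.3,0,0,0,2.5],[7.5,0,0.3,0,0,0,2.5],[8.2,0,0.3,0,0,0,2.5]]';  python3 -m crank '[[0.1,0,0,0,0,0,2.5],[0.3,0,0,0,0,0,2.5],[0.3,0,0,0,0,0,2.5]]';python3 -c "
from h import *
rep();plan([.4343,-.1755,.0105],-89.5)"
```

```text
clock: 24.42
position: [0.4356, -0.1763, 0.0182]
ee_rot: [0.503, 0.498, 0.502, -0.497]
contact_force: [0.2, -0.4, -4.6]
width: 0.0309
clock: 24.8
position: [0.4355, -0.1772, 0.0156]
ee_rot: [0.502, 0.498, 0.502, -0.498]
contact_force: [-0.1, 0.9, -5.2]
width: 0.0313
24.8 [ 0.4355 -0.1772  0.0156] F [-0.12  0.87 -5.24] w 0.0313 q [-0.53  0.35  2.03 -0.    0.76  1.03]
shift [ 0.51 -0.12 -0.17] turn [-0.  0. -0.] axes x,y,z [[0.001, -0.0, -1.0], [1.0, 0.009, 0.001], [0.009, -1.0, 0.0]]
```

```bash
python3 -m crank '[[0.1,0,-0.15,0,0,0,2.5],[0.3,0,-0.15,0,0,0,2.5],[0.4,0,-0.15,0,0,0,2.5],[0.4,0,-0.15,0,0,0,2.5]]';  python3 -m crank '[[0.1,0,0,0,0,0,2.5],[0.1,0,0,0,0,0,2.5]]'
```

```text
clock: 25.3
position: [0.4352, -0.1755, 0.0112]
ee_rot: [0.502, 0.498, 0.502, -0.498]
contact_force: [-0.1, -0.3, -5.3]
width: 0.0315
clock: 25.55
position: [0.4353, -0.1756, 0.0103]
ee_rot: [0.502, 0.498, 0.502, -0.498]
contact_force: [0.3, 0.1, -3.9]
width: 0.0305
```

```bash
python3 -m crank '[[0.05,0,0,0,0,0,2.5],[0.05,0,0,0,0,0,2.5]]'
```

```text
clock: 25.8
position: [0.4354, -0.1757, 0.01]
ee_rot: [0.502, 0.498, 0.502, -0.498]
contact_force: [-0.5, 0.1, -3.3]
width: 0.031
```

```bash
python3 -m crank '[[0.05,0,0,0,0,0,2.5],[0.05,0,0,0,0,0,2.5]]'
```

```text
clock: 26.05
position: [0.4355, -0.1759, 0.0097]
ee_rot: [0.503, 0.498, 0.502, -0.498]
contact_force: [-0.4, -2.1, 0.1]
width: 0.0306
```

```bash
python3 -m crank '[[0.03,0,0,0,0,0,2.5],[0.03,0,0,0,0,0,2.5]]'
```

```text
clock: 26.3
position: [0.4356, -0.1759, 0.0095]
ee_rot: [0.503, 0.498, 0.502, -0.498]
contact_force: [-1.3, -2.7, 3.9]
width: 0.0313
```

Seated. I'll open and withdraw.

```bash
python3 -m crank '[[0,0,0.05,0,0,0,3.4],[0,0,0.05,0,0,0,3.8],[0,0,0.05,0,0,0,4.5],[0,0,0.05,0,0,0,5],[0,0,0.05,0,0,0,5]]'; python3 -m crank '[[-1,0,0,0,0,0,5],[-3,0,0,0,0,0,5],[-7,0,0,0,0,0,5],[-12,0,0,0,0,0,5],[-12,0,5,0,0,0,5]]'; python3 -m crank '[[0,0,-6,0,0,0,5],[0,0,-12,0,0,0,5],[0,0,-18,0,0,0,5],[0,0,-18,0,0,0,5]]'
python3 - <<'E'
from h import *
from rig import eyes
rep()
for n in("side","top"):
    im=eyes.get_image(n);c=im["color"][300:420,180:400] if n=="side" else im["color"][170:340,380:500]
    cv2.imwrite(f"pics/s12{n}.png",cv2.resize(c,None,fx=3.5,fy=3.5))
    P=cloud(im);ok=im["z_map"]>0
    for k,cx,cy in(("green",.615,-.176),("red",.435,-.1755)):
        p=P[ok&(abs(P[...,0]-cx)<.035)&(abs(P[...,1]-cy)<.014)&(P[...,2]>.02)]
        print(n,k,len(p),np.percentile(p[:,2],95).round(4))
E
```

```text
clock: 26.92
position: [0.4353, -0.176, 0.009]
ee_rot: [0.502, 0.498, 0.502, -0.498]
contact_force: [0.5, 0.8, -0.5]
width: 0.05
clock: 27.55
position: [0.438, -0.2256, 0.1339]
ee_rot: [0.506, 0.498, 0.5, -0.496]
contact_force: [1.1, -1.0, -0.6]
width: 0.0497
clock: 28.05
position: [0.433, -0.0424, 0.1296]
ee_rot: [0.503, 0.497, 0.504, -0.496]
contact_force: [0.1, -1.1, -0.0]
width: 0.0496
28.05 [ 0.433  -0.0424  0.1296] F [ 0.14 -1.07 -0.03] w 0.0496 q [-0.26  0.15  1.95  0.    1.04  1.3 ]
side green 474 0.0429
side red 495 0.0423
top green 346 0.0441Traceback (most recent call last):
  File "<stdin>", line 10, in <module>
    return _quantile_unchecked(
        a, q, axis, out, overwrite_input, method, keepdims, weights)
    return _ureduce(a,
                    func=_quantile_ureduce_func,
    ...<5 lines>...
                    overwrite_input=overwrite_input,
                    method=method)
    r = func(a, **kwargs)
    result = _quantile(arr,
                       quantiles=q,
    ...<2 lines>...
                       out=out,
                       weights=wgt)
    slices_having_nans = np.isnan(arr[-1, ...])
                                  ~~~^^^^^^^^^
IndexError: index -1 is out of bounds for axis 0 with size 0
```

View pics/s12side.png

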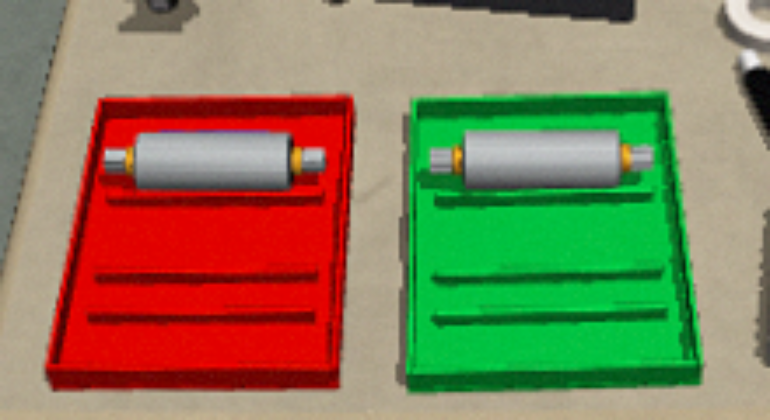

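View pics/s12top.png

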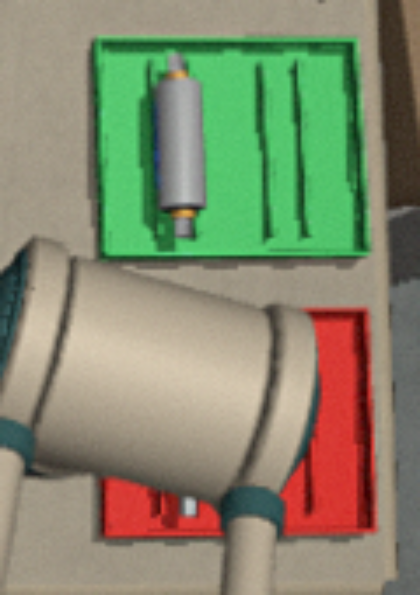

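```bash
python3 -c "
from rig import manip
print(manip.sign_off())"
```

```text
the job is handed in; nothing more can be done
None
```

I stroked both rollers and sorted them: the one at the robot's right runs free and is in the green tray, and the one at the left binds and is in the red tray. The job was handed in at about 28 s.

**Left roller (binding):**
- I stroked it twice at 8–12 N. The drag was about 2 N all along.
- The blue line moved about 33° on the first stroke and stayed put. After the second stroke it was past about 50°, or more than a tenth of a turn.

**Right roller (free):**
- I stroked it once at about 8 N, over about 14 mm of travel. The drag was about 0 N within sensor noise.
- Its line went out of the camera's view. I did not see it run on for a full turn, as the stroke was not really brisk, so I call it free on the missing drag alone.

**Last checks:** the side picture shows both rollers lying on their ribs in the correct trays. Their tops measure about 42–44 mm against the expected 41 mm, within the camera error. The arm hid the red tray's roller in the top view, so that one is confirmed from the side only. The gripper is clear of everything.

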